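# Hook a dropped bearing ring out from under the line winder's guard

### The arm

A 6-joint arm with a two-finger parallel gripper is mounted at the origin on the work surface. World frame = base frame: x ahead of the robot, y to its left, z up, the work surface at z = 0. Lengths are in m, angles in degrees, forces in N, time in s.
With the tool pointing down it reaches from about 0.3 to 0.875 m from the base axis. Payload 6.4 kg.
Tool frame: the origin (TCP) lies between the finger pads; the fingertips stand ahead of it and the grasp point (between the pads) is the TCP (robot.finger_overhang is the z of the fingertips in the tool frame, in m); z points along the fingers, y is the direction in which the jaws open and shut (so a half turn about z gives the same grasp; the last joint's range is limited). The gripper opens to 85 mm and grips with 20 to 120 N. Pads are 22 mm wide; open, the fingers measure 114 mm over their backs; the gripper's body (76 mm by 85 mm) begins 54 mm behind the grasp point. The pads swing forward as they close: fully open they stand 13 mm farther back than shut.
Start: joints at [-80.231, 10.359, 92.074, -0, 77.567, -11.82], TCP at [0.212, -0.535, 0.223] pointing down, gripper open.
Joint ranges: [-171.53, 171.53], [-51.25, 118.39], [17.06, 147.69], [-65.23, 245.23], [0, 150.52], [-178.68, 178.68]. Speed limits (degrees/s): [147.25, 147.25, 172.46, 180, 180, 180].

### API

Orientations are given as a 3x3 rotation matrix whose columns are the frame's x, y, z axes.
In Python, from station import robot gives the robot as it stands.
- The arm moves only by the shell command python3 -m crank 'ROWS' [OPENING] [FORCE]. ROWS is JSON, one flat list of numbers, 6 for each row, row after row: the shift along the tool's x, y, z in m, then the turn, a rotation vector about the tool's x, y, z in degrees. A call has exactly 10 rows; each row is the pose to reach, as a shift and turn from the pose measured when the call began, along the tool's axes at that moment; what a row does not reach only later rows make up. A row lasts 1/10 s, in which the tool goes at most 50 mm and 8.59 degrees, less where a joint would pass 70% of its speed; a pose out of reach is approached as far as the arm can. A call with a gripper value outside its range is refused whole. OPENING is the closure, from 0 (fully open) to 1 (shut), set as the call begins (- or left out, the last holds). The fingers move at their own pace and stop on an object; FORCE is the grip in N (left out, the last holds). Time passes only in rows, so rows that repeat a pose let the fingers close, or fill a call up. It gives the time, the measured TCP pose, the force and the opening at its end, in the units of the state.
- robot.sense(): the state, without advancing time (a new reading comes with each control period).
- robot.snapshot(name): name is "scene" or "top" or "wrist"; returns a dict with "image" (420x560x3 uint8, red, green, blue), "depth" (420x560 float32, m along the optical axis (not along the pixel's ray), 0 where there is no reading), "intrinsics" (3x3 intrinsics, pixels), "extrinsics" (4x4, takes a point from world to camera coordinates). Camera axes: x right, y up, looking along -z (the intrinsics and any distortion apply to the point x, -y, -z); pixel columns grow to the right and rows downward; lengths in m; the calibration is good to about 2 mm. The wrist camera is an equidistant fisheye: a pixel r from the principal point sees the ray r / f radians off the axis. A picture is of the moment at which its call begins.
- robot.sign_off(): hands the job in, once; it reports no verdict.
Trained networks look in a picture, given as the dict that the camera call returned (one of the last four; its "shot" number tells which), for a name from the list of things; names that differ only in an ending like _2 or _b are one class to them, and where a whole thing is asked for, a point or a joint stands for the part that bears it (a point fixed in the world has none). Each returns a list of dicts, best first, with "score" (0 to 1); they miss things now and then, are a little off and sometimes report something else, mostly with a low value. They report only what shows in the picture. A call takes as long as a camera call. They do not tell look-alikes from the thing itself.
- robot.look_for(picture, name): "position" ([x, y, z] in m, in the coordinates of the camera as it stood for that picture, good to about 4 mm: the middle of the surface that is visible of it).
The state is a dict: "time": time; "joint_positions": joint angles; "dq": joint speeds; "joint_torque": joint torques, N m; "ee_pos": TCP position; "orientation": TCP orientation; "ft_force": force on the tool from outside, world axes, zero at the start; "wrist_torque": the same for the moment, N m; "gripper_width": opening from 0.0 (shut) to 1.0 (fully open).
Only numpy, scipy, OpenCV 4.12 (cv2) and the standard library are available. Lean on these libraries where they do the work, as an engineer would, in place of code of your own. Each camera call takes 0.05 s, during which the arm holds its last target.

### The job

A brass bearing ring has dropped behind the fixed wire guard of the line winder. Take the hooked rod by its wooden handle, reach in under the guard, drop the hook into the ring's hole and draw the ring out with it into the adjustable V stop until it is felt to be fully home against both walls, keeping a light, steady pull on it there for half a second (at least 3 N, while the rod never presses or pulls on ring or winder harder than 20 N). Then unhook without unseating the ring and lay the rod down on the bench clear of the winder; do not touch the ring or the winder with the gripper, and leave the other things on the bench where they are.

Things in the scene. Friction and masses are not known exactly. Their poses are not given: they have to be found in the camera images.
- bed: Line winder's fixed aluminium bed plate, 380 x 160 x 16 mm, sunk 0 to 6 mm into the bench. Origin on its underside, 16 mm below its top face, under the middle of the guard's open mouth; x axis points in under the guard, z up; plate from x = -115 to +265 mm. Motor housing on it from x = 150 mm, 135 mm high; its 28 mm thick spindle juts to x = 122 mm, 48 mm above the plate.
- guard: Fixed wire guard on the bed, same origin and axes as the bed. Covers x = 0 to 145 mm, y = -70 to +70 mm: 8 mm posts at the corners, 5 mm wires along both sides and across the top. Its mouth at x = 0 is open: 132 mm wide, 77 mm high above the plate.
- stop: Rails in front of the guard, carrying the V stop; origin and axes as the bed's. The V: two steel walls 10 mm high, 8 thick, at 35 degrees to the x axis, open towards the guard, joined by a 'heel' block (centre 42 mm beyond the seated ring's). The V is clamped firm anywhere within 14 mm either way of mid-travel; its place is not reported. At mid, inner faces run from x=-80 (y=+-5) to -42 (y=+-32).
- mid (a point): Fixed point on the bed's x axis at x = -45 mm, on the plate's top face: where the ring's origin lies when it is fully home in the V stop with the slide in the middle of its travel. The real place is up to 14 mm nearer to or farther from the guard along the x axis, and is to be felt.
- ring: The dropped brass bearing ring, flat on the bed plate under the guard, 35 to 105 mm in from the mouth: outside diameter 48 mm, hole diameter 28 mm, 12 mm thick, 0.07 to 0.14 kg. Origin: centre of its underside, z up.
- rod: Hooked rod lying on the bench: wooden handle 115 mm long, 20 wide, 30 high, then a 7 mm steel shaft whose far end is bent straight down. Origin on the handle's underside, near the centre of mass; x along the rod to the hook, z up. Handle from x = -80 to +35 mm; shaft's underside 22 mm above the handle's underside. 0.22 kg. It lies level on handle and hook end.
- rod_grip (a point): Place to grip the rod: on the handle's centre line, straight above the rod's origin, 22 mm above the handle's underside. Fingers close across the 20 mm width.
- rod_tip (a point): The lower end of the hook, 260 mm ahead of the rod's origin and level with the handle's underside. The hook is a round pin 8 mm in diameter with a round end, that reaches 18 mm down below the shaft.
- reel: Small fishing reel on the bench, about 75 mm tall and 90 mm wide, bystander. Origin at the centre of its underside.
- spool: Empty black spool, 56 mm in diameter and 40 mm high, standing, bystander. Origin at the centre of its underside.
- oil: White oil bottle, 34 mm in diameter and 90 mm high, standing, bystander. Origin at the centre of its underside.
- driver: Screwdriver with a black handle, lying on the bench, bystander. Origin about midway along its underside.
Not all that is in view belongs to the job. Of the things like the ring, leave any that is black, grey or pink; of the rest the smaller one is meant.

How it is judged:
By the outcome, as a careful person would: the job done as asked, in the order asked, and still so for the second after the job is handed in, with the robot touching nothing.
It also fails if it takes over 64 s, if anything falls off the work surface, if the arm or the gripper's body presses on something with over 40 N, if the wrist force passes 120 N, or if a joint passes its speed limit or range.

## Working session

There is one attempt and no reset: what is moved stays moved. The work goes in short steps, Python scripts to look and compute and a shell command to move; the robot and the scene stay as the last step left them, time stands still between calls to the robot, and variables do not carry over. Pictures are saved under pics/ and viewed, and the job is handed in when it is done.

```bash
mkdir -p pics; ls; cat > h.py <<'E'
import numpy as np, cv2
from station import robot
def shot(n,f=None):
    p=robot.snapshot(n)
    if f: cv2.imwrite('pics/'+f,cv2.cvtColor(p['image'],cv2.COLOR_RGB2BGR))
    return p
def cam2w(p,c):
    E=np.array(p['extrinsics']);return E[:3,:3].T@(np.array(c)-E[:3,3])
def px(p,u,v):
    K=np.array(p['intrinsics']);d=p['depth'][int(v),int(u)]
    return cam2w(p,[(u-K[0,2])/K[0,0]*d,-(v-K[1,2])/K[1,1]*d,-d])
def onz(p,u,v,z):
    K=np.array(p['intrinsics']);E=np.array(p['extrinsics'])
    d=E[:3,:3].T@np.array([(u-K[0,2])/K[0,0],-(v-K[1,2])/K[1,1],-1]);o=-E[:3,:3].T@E[:3,3]
    return o+d*(z-o[2])/d[2]
def proj(p,w):
    K=np.array(p['intrinsics']);E=np.array(p['extrinsics']);c=E[:3,:3]@np.array(w)+E[:3,3]
    return K[0,0]*c[0]/-c[2]+K[0,2],K[1,1]*-c[1]/-c[2]+K[1,2]
E
python3 - <<'E'
from h import *
import pickle
np.set_printoptions(precision=4,suppress=True)
s=robot.sense();print({k:s[k] for k in('time','ee_pos','orientation','ft_force','gripper_width')},robot.finger_overhang)
for n in('scene','top'):
    p=shot(n,n+'0.png');pickle.dump(p,open(n+'0.pkl','wb'));print(n,p['intrinsics'],p['extrinsics'])
    for o in('bed','guard','stop','ring','rod','rod_grip','rod_tip','reel','spool','oil','driver'):
        for r in robot.look_for(p,o)[:4]:
            w=cam2w(p,r['position']);print(o,round(r['score'],2),w,np.round(proj(p,w)))
E
```

```text
pics
{'time': 0.0, 'ee_pos': array([ 0.2115, -0.5341,  0.2218]), 'orientation': array([[ 0.9298,  0.368 , -0.0003],
       [ 0.368 , -0.9298,  0.0016],
       [ 0.0004, -0.0016, -1.    ]]), 'ft_force': array([-0.1119,  0.3104, -0.1732]), 'gripper_width': 1.0022591856081438} 0.019
scene [[393.3691   0.     277.8581]
 [  0.     393.3691 211.9936]
 [  0.       0.       1.    ]] [[ 0.7162  0.6979  0.0059 -0.4046]
 [-0.5044  0.5117  0.6956  0.2531]
 [ 0.4824 -0.5011  0.7185 -1.4015]
 [ 0.      0.      0.      1.    ]]
bed 0.95 [ 0.5264 -0.1856  0.0468] [217. 241.]
guard 0.92 [ 0.5304 -0.0929  0.0998] [244. 209.]
guard 0.3 [ 0.7096 -0.399   0.0294] [196. 347.]
stop 0.54 [0.5216 0.0437 0.0174] [278. 204.]
ring 0.89 [ 0.4948 -0.3713  0.0157] [152. 283.]
ring 0.68 [ 0.5149 -0.1056  0.0302] [238. 226.]
ring 0.57 [ 0.6744 -0.1125  0.0195] [278. 263.]
ring 0.5 [ 0.6623 -0.0196  0.0129] [299. 242.]
rod 0.65 [0.4385 0.3351 0.032 ] [320. 146.]
rod_grip 0.68 [0.4372 0.3318 0.0272] [319. 147.]
rod_tip 0.57 [0.4421 0.3303 0.0246] [320. 148.]
reel 0.84 [0.7878 0.0727 0.0543] [359. 239.]
spool 0.55 [ 0.
[... 515 characters left out ...]
 [0.5232 0.0444 0.0135] [254. 227.]
stop 0.31 [ 0.4968 -0.1045  0.0998] [322. 231.]
stop 0.21 [0.4286 0.3378 0.0317] [124. 272.]
ring 0.92 [ 0.4882 -0.3666  0.0139] [431. 237.]
ring 0.91 [ 0.6691 -0.1052  0.0193] [315. 166.]
ring 0.78 [ 0.6613 -0.0181  0.0175] [279. 170.]
ring 0.54 [ 0.3207 -0.1653  0.0141] [349. 314.]
rod 0.83 [0.4282 0.3389 0.029 ] [123. 272.]
rod_grip 0.58 [0.4312 0.3422 0.0235] [123. 271.]
rod_tip 0.95 [0.4227 0.3379 0.0243] [125. 274.]
rod_tip 0.33 [0.7729 0.0896 0.0504] [232. 123.]
reel 0.68 [0.7741 0.0873 0.0515] [233. 122.]
spool 0.76 [ 0.7639 -0.1713  0.039 ] [341. 125.]
oil 0.76 [ 0.7638 -0.0767  0.0554] [302. 123.]
driver 0.87 [ 0.7092 -0.3974  0.0174] [433. 147.]
```

View pics/scene0.png

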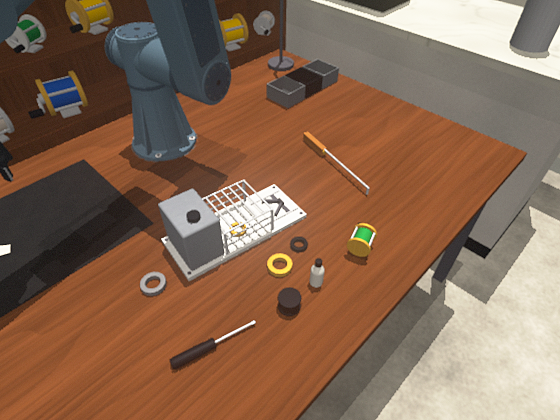

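View pics/top0.png

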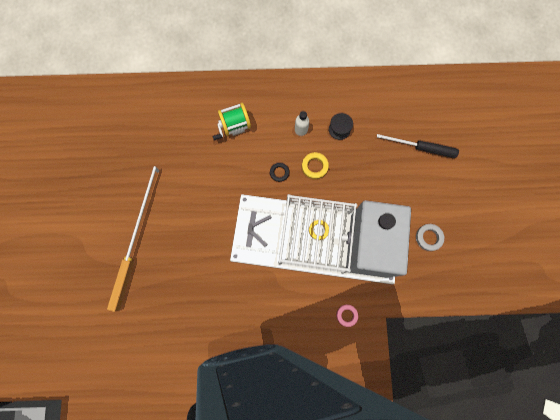

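```bash
python3 - <<'E'
import cv2
a=cv2.imread('pics/top0.png')
cv2.imwrite('pics/top0_bed.png',cv2.resize(a[160:320,220:430],None,fx=3.7,fy=3.7,interpolation=cv2.INTER_CUBIC))
cv2.imwrite('pics/top0_rod.png',cv2.resize(a[200:340,60:220],None,fx=4,fy=4,interpolation=cv2.INTER_CUBIC))
a=cv2.imread('pics/scene0.png')
cv2.imwrite('pics/scene0_bed.png',cv2.resize(a[150:310,150:340],None,fx=3.7,fy=3.7,interpolation=cv2.INTER_CUBIC))
E
```

```text
(no output)
```

View pics/top0_bed.png

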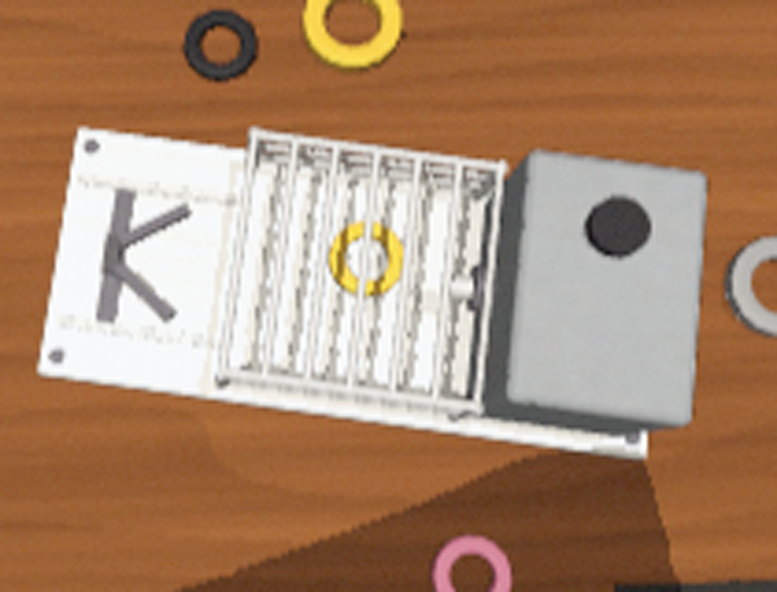

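View pics/top0_rod.png

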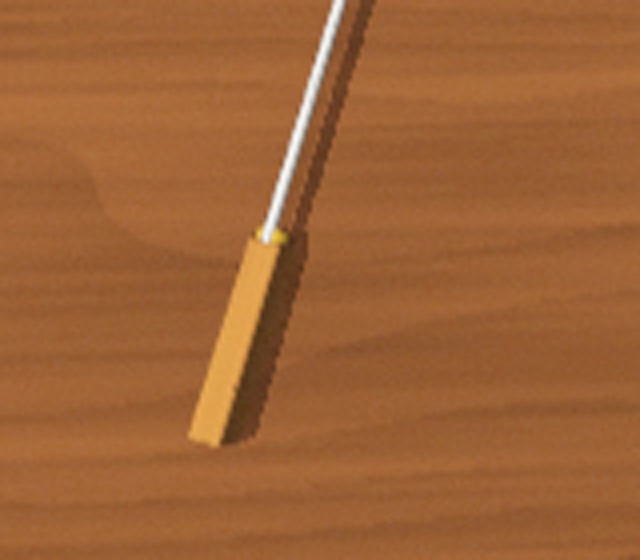

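View pics/scene0_bed.png

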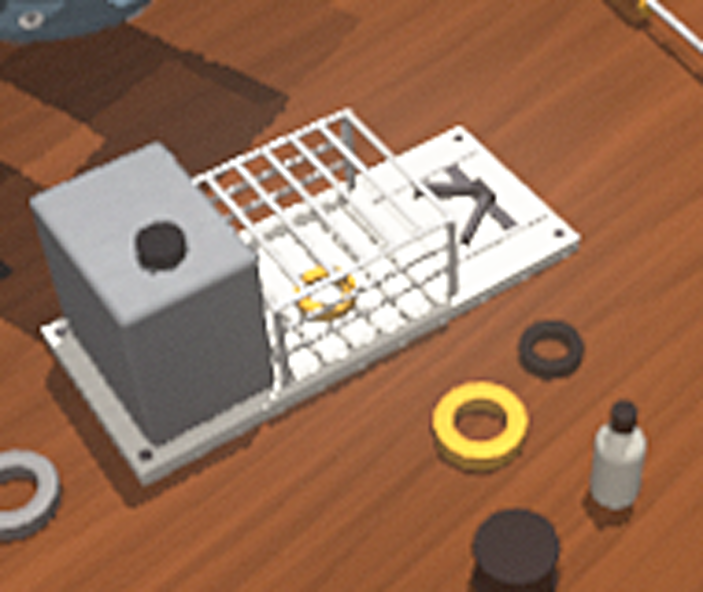

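Ring-like candidates in the top view:
- Black: (279,172)
- Large yellow: (315,166)
- Grey: (430,237)
- Pink: (348,316)
- Small yellow: (318,230), under the guard

Black, grey and pink are excluded. Of the two yellow rings, the smaller one is at (318,230), and the enlarged crop shows it lying under the guard at crop (366,258). That is the ring meant. Next I measure the poses.

```bash
cat > meas.py <<'E'
from h import *
import pickle
np.set_printoptions(precision=4,suppress=True)
def cloud(p):
    K=np.array(p['intrinsics']);E=np.array(p['extrinsics']);d=p['depth'];v,u=np.mgrid[:d.shape[0],:d.shape[1]]
    c=np.stack([(u-K[0,2])/K[0,0]*d,-(v-K[1,2])/K[1,1]*d,-d],-1)
    w=(c-E[:3,3])@E[:3,:3];w[d==0]=np.nan;return w
if __name__=='__main__':
  P={}
  for n in('top','scene'):
    p=pickle.load(open(n+'0.pkl','rb'));P[n]=p;W=cloud(p);I=p['image'].astype(int)
    hsv=cv2.cvtColor(p['image'],cv2.COLOR_RGB2HSV).astype(int)
    x,y,z=W[...,0],W[...,1],W[...,2]
    t=(x>.3)&(x<.7)&(abs(y-.15)<.04)
    print(n,'table z',np.nanmedian(z[(abs(x-.45)<.05)&(abs(y-.15)<.02)]))
    wh=(hsv[...,1]<40)&(hsv[...,2]>150)&(x>.4)&(x<.63)&(y<.11)&(y>-.4)&(z<.03)
    print('plate z',np.nanmedian(z[wh&(y>-.02)]),wh.sum())
    # ring under guard
    yl=(hsv[...,0]>18)&(hsv[...,0]<35)&(hsv[...,1]>120)&(x>.45)&(x<.58)&(y>-.2)&(y<-.02)
    print('ring px',yl.sum(),np.nanmedian(z[yl]))
    vv,uu=np.nonzero(yl);c,r,a=cv2.minAreaRect(np.c_[uu,vv].astype(np.float32));print('ring rect',c,r, onz(p,*c,.024))
    (cu,cv_),rr=cv2.minEnclosingCircle(np.c_[uu,vv].astype(np.float32));print('encl',onz(p,cu,cv_,.024),rr)
    # rod
    hm=(hsv[...,0]>8)&(hsv[...,0]<25)&(z>.02)&(z<.045)&(x>.3)&(x<.55)&(y>.25)&(y<.45)
    pts=W[hm];print('handle n',hm.sum(),np.median(pts[:,2]));c,r,a=cv2.minAreaRect(pts[:,:2].astype(np.float32));print('handle',c,r,a)
    sm=(hsv[...,1]<60)&(hsv[...,2]>130)&(x>.4)&(x<.75)&(y>.15)&(y<.4)&(z>.005)&(z<.05)
    pts=W[sm];l=cv2.fitLine(pts[:,:2].astype(np.float32),cv2.DIST_HUBER,0,.01,.01).ravel();print('shaft n',sm.sum(),l,np.degrees(np.arctan2(l[1],l[0])), pts.min(0),pts.max(0),np.median(pts[:,2]))
E
python3 meas.py
```

```text
top table z -0.0005932549495191647
plate z 0.01437498450492947 6430
ring px 174 0.025832330313512453
ring rect (318.5, 229.5) (19.0, 19.0) [ 0.512  -0.1057  0.024 ]
encl [ 0.5118 -0.106   0.024 ] 9.992606163024902
handle n 656 0.028837982126299642
handle (0.44764697551727295, 0.3368443250656128) (0.020792581140995026, 0.21059326827526093) 75.3116455078125
shaft n 294 [ 0.9687 -0.2484  0.5632  0.3075] -14.381844 [0.4546 0.2771 0.0213] [0.6757 0.3377 0.0339] 0.02814192116600041
scene table z 0.0007585881276643309
plate z 0.01555616637640528 3121
ring px 48 0.02679049557290375
ring rect (237.3529510498047, 228.5882568359375) (14.55213737487793, 12.12678050994873) [ 0.5152 -0.1086  0.024 ]
encl [ 0.5149 -0.1067  0.024 ] 7.835199356079102
handle n 184 0.029188424836568777
handle (0.4458940029144287, 0.33472108840942383) (0.02264116331934929, 0.21204358339309692) 74.57260131835938
shaft n 130 [ 0.9675 -0.2527  0.599   0.2967] -14.63935 [0.4568 0.2748 0.012 ] [0.677  0.342  0.0333] 0.02853255804248555
```

```bash
cat > ov.py <<'E'
from meas import *
def bedT(x,y,yaw,zt):
    c,s=np.cos(np.radians(yaw)),np.sin(np.radians(yaw))
    return lambda q:np.array([x+c*q[0]-s*q[1],y+s*q[0]+c*q[1],zt+q[2]])
def draw(p,T,f,crop,sc,ring=None,rod=None):
    im=cv2.cvtColor(p['image'],cv2.COLOR_RGB2BGR);u0,v0,u1,v1=crop
    im=cv2.resize(im[v0:v1,u0:u1],None,fx=sc,fy=sc,interpolation=cv2.INTER_CUBIC)
    def L(a,b,col):
        A,B=[tuple(int(round(t)) for t in ((np.array(proj(p,w))+.5-[u0,v0])*sc)) for w in(a,b)];cv2.line(im,A,B,col,1,cv2.LINE_AA)
    def poly(q,col):
        for a,b in zip(q,q[1:]+q[:1]):L(T(a),T(b),col)
    if T:
        poly([(-.115,-.08,0),(.265,-.08,0),(.265,.08,0),(-.115,.08,0)],(0,0,255))
        poly([(0,-.07,.08),(.145,-.07,.08),(.145,.07,.08),(0,.07,.08)],(255,0,0))
        for s in(1,-1):L(T((-.08,s*.005,.01)),T((-.042,s*.032,.01)),(0,255,0))
    def circ(c,r):
        for i in range(24):
            a,b=[np.array(c)+r*np.array([np.cos(t),np.sin(t),0]) for t in(i*np.pi/12,(i+1)*np.pi/12)];L(a,b,(255,0,255))
    if ring is not None:
        circ(ring,.024);circ(ring,.014)
    if rod is not None:
        x,y,yw,z=rod;R=bedT(x,y,yw,z)
        q=[(-.08,-.01,.03),(.035,-.01,.03),(.035,.01,.03),(-.08,.01,.03)]
        for a,b in zip(q,q[1:]+q[:1]):L(R(a),R(b),(255,255,0))
        L(R((.035,0,.0255)),R((.26,0,.0255)),(255,255,0));L(R((.26,0,.0255)),R((.26,0,0)),(255,255,0))
    cv2.imwrite('pics/'+f,im)
E
python3 - <<'E'
from ov import *
from scipy.optimize import minimize
p=pickle.load(open('top0.pkl','rb'));q=pickle.load(open('scene0.pkl','rb'))
# corners of plate top in top image
C=np.array([onz(p,u,v,.0145) for u,v in((241.1,194.6),(230.8,261.4),(395.1,283.5))])
print(C,np.linalg.norm(C[0]-C[1]),np.linalg.norm(C[1]-C[2]))
M=np.array([[-.115,.08],[-.115,-.08],[.265,-.08]])
A=C[:,:2]-C[:,:2].mean(0);B=M-M.mean(0)
th=np.arctan2((B[:,0]*A[:,1]-B[:,1]*A[:,0]).sum(),(A*B).sum());R=np.array([[np.cos(th),-np.sin(th)],[np.sin(th),np.cos(th)]])
t=C[:,:2].mean(0)-R@M.mean(0);print(t,np.degrees(th),C[:,:2]-(M@R.T+t))
T=bedT(t[0],t[1],np.degrees(th),.0145)
ring=np.array([.512,-.1057,.0265])
print('ring in bed',R.T@(ring[:2]-t))
rod=(.4206,.3441,-14.5,0)
draw(p,T,'ovt.png',(220,170,430,310),3.7,ring,rod);draw(q,T,'ovs.png',(150,150,340,310),3.7,ring)
draw(p,None,'ovtr.png',(90,150,190,330),3.3,None,rod);draw(q,None,'ovsr.png',(290,120,390,210),6,None,rod)
E
```

```text
[[ 0.6035  0.0735  0.0145]
 [ 0.4455  0.0988  0.0145]
 [ 0.3842 -0.2738  0.0145]] 0.16006220147558234 0.37760482467858925
[ 0.506  -0.0266] -99.36725127269551 [[-0.0001 -0.0003]
 [-0.0003 -0.001 ]
 [ 0.0003  0.0013]]
ring in bed [0.077  0.0188]
```

View pics/ovt.png

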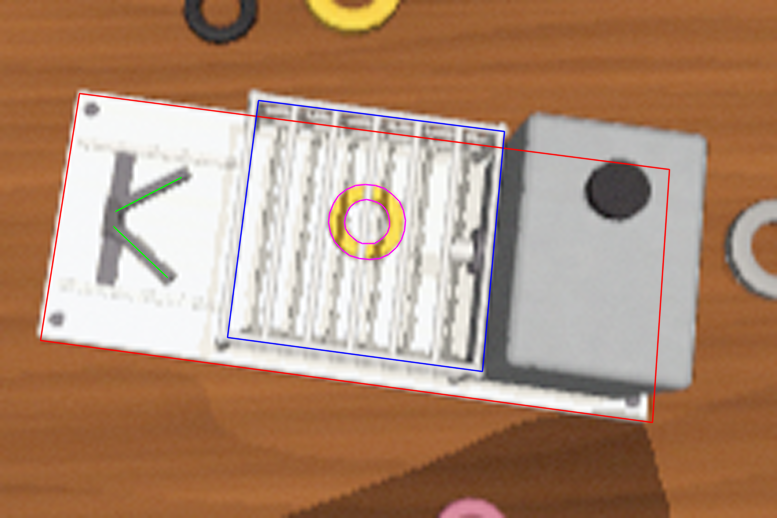

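View pics/ovs.png

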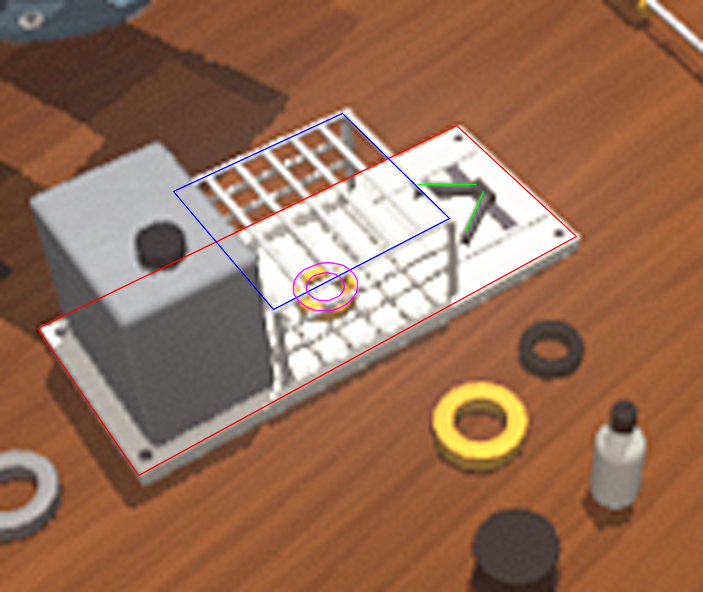

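View pics/ovtr.png

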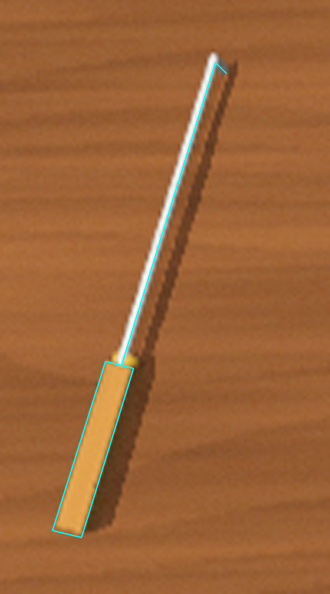

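View pics/ovsr.png

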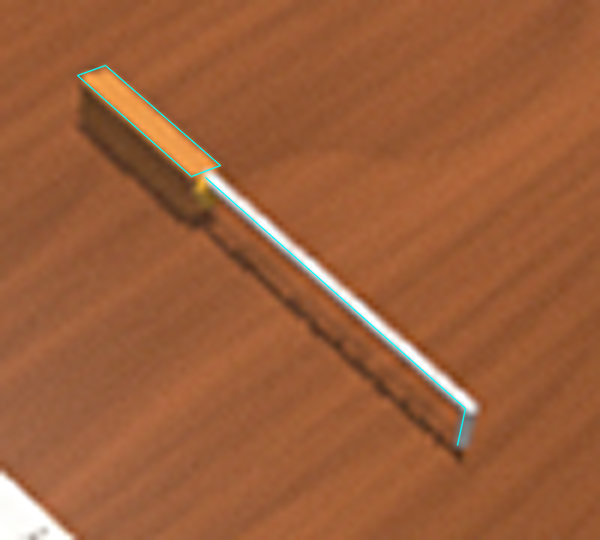

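```bash
cat > to.py <<'E'
import sys,numpy as np
from scipy.spatial.transform import Rotation as R
from station import robot
def to(pos,yaw):
    s=robot.sense();Rm=np.array(s['orientation']);d=Rm.T@(np.array(pos)-s['ee_pos'])
    a=np.radians(yaw);G=np.array([[np.cos(a),np.sin(a),0],[np.sin(a),-np.cos(a),0],[0,0,-1]])
    print('shift',np.round(d,4),'turn',np.round(R.from_matrix(Rm.T@G).as_rotvec(degrees=True),2))
if __name__=='__main__':
    v=list(map(float,sys.argv[1:]));s=robot.sense()
    print('t',round(s['time'],2),'pos',np.round(s['ee_pos'],4),'f',np.round(s['ft_force'],2),'m',np.round(s['wrist_torque'],3),'w',round(s['gripper_width'],3),'j',np.round(s['joint_positions'],1))
    for i in range(0,len(v),4): to(v[i:i+3],v[i+3])
E
python3 to.py .38 -.1 .25 95  .4206 .3441 .13 165.3
```

```text
t 1.2 pos [ 0.2116 -0.5347  0.2227] f [-0.2  -0.85 -0.94] m [ 0.006  0.022 -0.015] w 1.001 j [-80.2  10.4  92.1   0.   77.6 -11.8]
shift [ 0.3165 -0.3422 -0.0273] turn [ -0.    -0.   -73.41]
shift [ 0.5177 -0.7402  0.0927] turn [   0.     -0.   -143.71]
```

```bash
python3 -m crank '[0.032,-0.034,-0.003,0,0,-7.5, 0.064,-0.068,-0.006,0,0,-15, 0.096,-0.102,-0.009,0,0,-22, 0.128,-0.136,-0.012,0,0,-30, 0.16,-0.17,-0.015,0,0,-37, 0.192,-0.205,-0.018,0,0,-45, 0.224,-0.24,-0.021,0,0,-52, 0.256,-0.275,-0.024,0,0,-60, 0.288,-0.31,-0.027,0,0,-67, 0.317,-0.342,-0.027,0,0,-74]' 0 80; python3 to.py .4206 .3441 .13 165.3
```

```text
time: 2.2
ee_pos: [0.3811, -0.0982, 0.2505]
orientation: [[-0.103, 0.995, 0.002], [0.995, 0.103, -0.001], [-0.001, 0.002, -1.0]]
ft_force: [1.3, -0.1, 0.2]
gripper_width: 0.999
t 2.2 pos [ 0.3811 -0.0982  0.2505] f [ 1.32 -0.14  0.23] m [-0.001 -0.02   0.021] w 0.999 j [-31.9 -16.3 114.3   0.   81.9 -37.8]
shift [0.4361 0.0844 0.1202] turn [ 5.000e-02  1.200e-01 -6.942e+01]
```

```bash
python3 -m crank '[0.044,0.008,0.01,0,0,-7, 0.088,0.016,0.02,0,0,-14, 0.132,0.025,0.03,0,0,-21, 0.176,0.034,0.045,0,0,-28, 0.22,0.042,0.06,0,0,-35, 0.264,0.05,0.075,0,0,-42, 0.308,0.059,0.09,0,0,-49, 0.352,0.067,0.1,0,0,-56, 0.396,0.076,0.11,0,0,-63, 0.436,0.0844,0.12,0.05,0.12,-69.4]' 
python3 - <<'E'
from h import *
p=shot('wrist','w1.png');print(p['intrinsics'])
E
python3 to.py .4206 .3441 .13 165.3  .4206 .3441 .022 165.3
```

```text
time: 3.2
ee_pos: [0.4204, 0.3464, 0.1298]
orientation: [[-0.969, 0.248, 0.0], [0.248, 0.969, 0.0], [-0.0, 0.0, -1.0]]
ft_force: [0.7, -0.0, -0.3]
gripper_width: 0.994
[[325.1922621    0.         283.0781285 ]
 [  0.         325.1922621  206.89811675]
 [  0.           0.           1.        ]]
t 3.25 pos [0.42   0.3505 0.1281] f [-2.55 -0.04  0.21] m [-0.009  0.055  0.025] w 0.999 j [ 27.3  12.8 100.9   0.2  66.3 -48.8]
shift [-0.0021 -0.0061 -0.0019] turn [ 0.14 -0.1   0.69]
shift [-0.0023 -0.0064  0.1061] turn [ 0.14 -0.1   0.69]
```

View pics/w1.png

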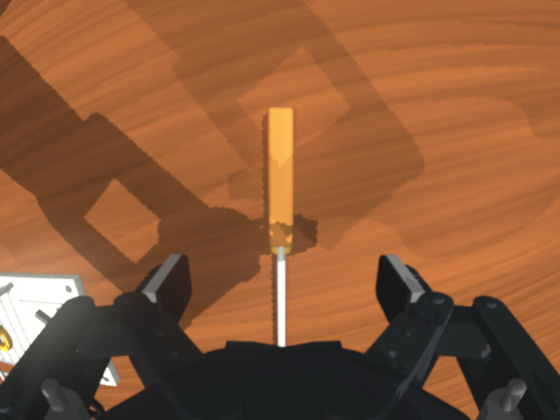

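The wrist view shows the handle running from (281,108) to (281,248), centred between the pads and parallel to them. Descending to grip it.

```bash
python3 -m crank '[-0.0023,-0.0064,0,0.1,-0.1,0.7, -0.0023,-0.0064,0.01,0.1,-0.1,0.7, -0.0023,-0.0064,0.03,0.1,-0.1,0.7, -0.0023,-0.0064,0.05,0.1,-0.1,0.7, -0.0023,-0.0064,0.068,0.1,-0.1,0.7, -0.0023,-0.0064,0.083,0.1,-0.1,0.7, -0.0023,-0.0064,0.094,0.1,-0.1,0.7, -0.0023,-0.0064,0.1,0.1,-0.1,0.7, -0.0023,-0.0064,0.104,0.1,-0.1,0.7, -0.0023,-0.0064,0.105,0.1,-0.1,0.7]'; python3 to.py .4206 .3441 .022 165.3
```

```text
time: 4.25
ee_pos: [0.4207, 0.344, 0.023]
orientation: [[-0.967, 0.254, 0.0], [0.254, 0.967, 0.001], [-0.0, 0.001, -1.0]]
ft_force: [0.7, -0.0, -0.2]
gripper_width: 1.0
t 4.25 pos [0.4207 0.344  0.023 ] f [ 0.72 -0.02 -0.21] m [-0.024 -0.014 -0.033] w 1.0 j [ 26.7  21.8 103.9   0.   54.2 -48.6]
shift [0.0002 0.     0.001 ] turn [ 0.05  0.01 -0.02]
```

```bash
python3 -m crank '[0,0,0.0005,0,0,0, 0,0,0.0005,0,0,0, 0,0,0.0005,0,0,0, 0,0,0.0005,0,0,0, 0,0,0.0005,0,0,0, 0,0,0.0005,0,0,0, 0,0,0.0005,0,0,0, 0,0,0.0005,0,0,0, 0,0,0.0005,0,0,0, 0,0,0.0005,0,0,0]' 1 110; python3 to.py
```

```text
time: 5.25
ee_pos: [0.4207, 0.344, 0.0225]
orientation: [[-0.967, 0.254, 0.0], [0.254, 0.967, 0.001], [-0.0, 0.001, -1.0]]
ft_force: [0.4, -0.6, 0.5]
gripper_width: -0.003
t 5.25 pos [0.4207 0.344  0.0225] f [ 0.43 -0.55  0.55] m [ 0.02   0.039 -0.032] w -0.003 j [ 26.7  21.8 104.    0.   54.2 -48.6]
```

```bash
python3 - <<'E'
from h import *
p=shot('wrist','w2.png');p=shot('scene','s2.png')
a=cv2.imread('pics/s2.png');cv2.imwrite('pics/s2c.png',cv2.resize(a[80:230,240:400],None,fx=4,fy=4))
E
```

```text
(no output)
```

View pics/w2.png

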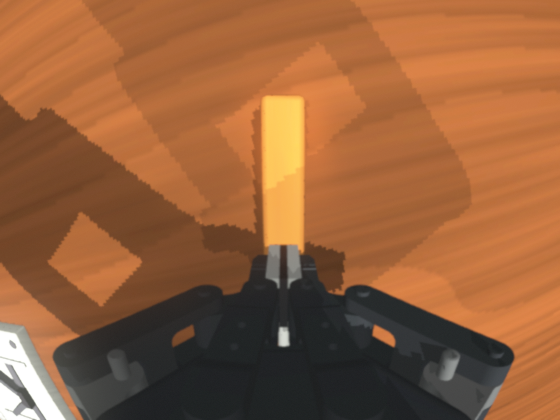

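View pics/s2c.png

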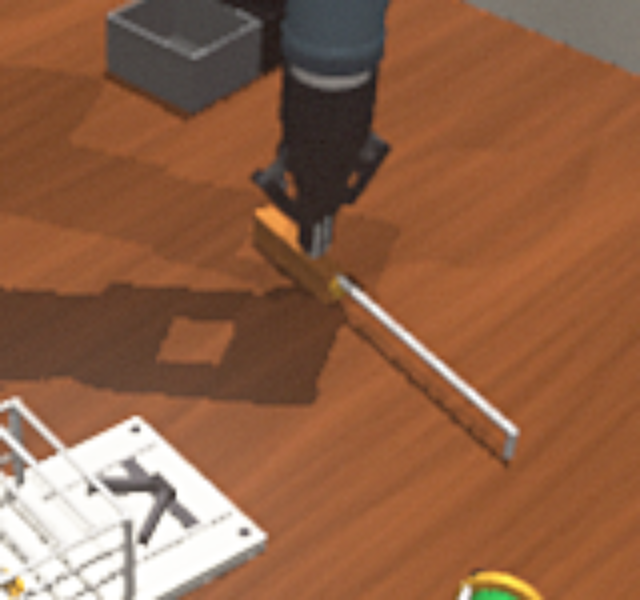

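```bash
python3 - <<'E'
from meas import *
p=shot('scene');W=cloud(p);hsv=cv2.cvtColor(p['image'],cv2.COLOR_RGB2HSV).astype(int)
for u,v in((320,143),(319,140),(318,136),(321,146),(312,138),(308,137),(326,152),(367,188)):
    print(u,v,W[v,u],hsv[v,u])
print('tcp proj',proj(p,[.4207,.344,.0225]),proj(p,[.4207,.344,.0035]),proj(p,[.4207,.344,.1]))
q=shot('wrist');E=q['extrinsics'];print(E);print('campos',-E[:3,:3].T@E[:3,3]);print(q['depth'][170,284],q['depth'][270,284],q['depth'][270,275],q['depth'][120,284],q['depth'][338,284])
t=shot('top','t2.png')
a=cv2.imread('pics/t2.png');cv2.imwrite('pics/t2c.png',cv2.resize(a[150:350,60:220],None,fx=3,fy=3))
E
```

```text
320 143 [0.4264 0.3492 0.0288] [10 76 87]
319 140 [0.4277 0.3401 0.0466] [ 15  18 116]
318 136 [0.4243 0.3369 0.0627] [10 34 68]
321 146 [0.4429 0.3342 0.0327] [ 13 166 117]
312 138 [0.3922 0.3463 0.034 ] [ 14 176 214]
308 137 [0.3745 0.346  0.0295] [ 14 174 204]
326 152 [0.472  0.3263 0.0273] [ 16  49 124]
367 188 [0.6742 0.2758 0.0269] [  8   6 160]
tcp proj (np.float64(317.60907618512965), np.float64(144.45939562947837)) (np.float64(317.18043843167703), np.float64(148.9319786629322)) (np.float64(319.4507754015796), np.float64(125.24234673009961))
[[ 0.2537  0.9673  0.0006 -0.4388]
 [-0.9332  0.2449 -0.2632  0.2914]
 [-0.2547  0.0662  0.9647 -0.1008]
 [ 0.      0.      0.      1.    ]]
campos [0.3576 0.3597 0.1742]
0.14612646 0.12298955 0.123116575 0.13920435 0.16876453
```

View pics/t2c.png

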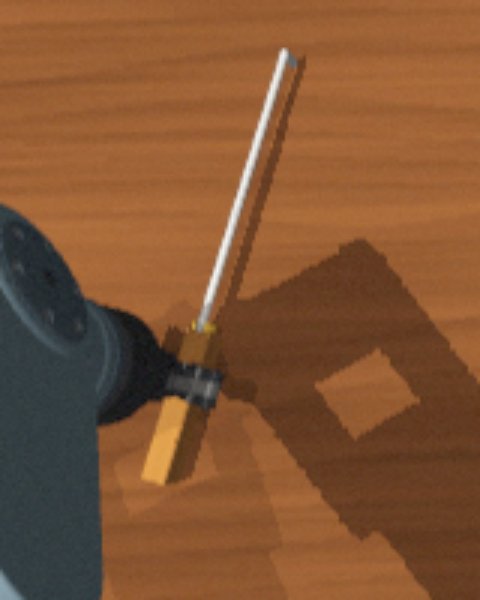

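```bash
python3 - <<'E'
from meas import *
p=shot('wrist');K=p['intrinsics'];d=p['depth']
def fe(u,v):
    a=np.array([u-K[0,2],v-K[1,2]]);r=np.hypot(*a);th=r/K[0,0];z=d[v,u];k=np.tan(th)*z/r
    return cam2w(p,[a[0]*k,-a[1]*k,-z])
for u,v in((284,120),(284,170),(284,235),(278,247),(276,255),(275,270),(284,262),(290,247),(262,262),(240,330),(200,150)):print(u,v,fe(u,v))
s=robot.sense();print(s['gripper_width'],s['ee_pos'])
a=cv2.imread('pics/w2.png');cv2.imwrite('pics/w2c.png',cv2.resize(a[200:360,200:370],None,fx=4,fy=4))
E
```

```text
284 120 [0.3576 0.3602 0.0318]
284 170 [0.3792 0.3546 0.0294]
284 235 [0.4093 0.3467 0.0291]
278 247 [0.4111 0.3434 0.0379]
276 255 [0.4099 0.343  0.0493]
275 270 [0.411  0.3426 0.0612]
284 262 [0.4113 0.3461 0.0551]
290 247 [0.4117 0.3488 0.0399]
262 262 [0.4125 0.336  0.0471]
240 330 [0.4025 0.337  0.109 ]
200 150 [0.3608 0.3122 0.0005]
-0.00017519198522532954 [0.4207 0.344  0.0225]
```

View pics/w2c.png

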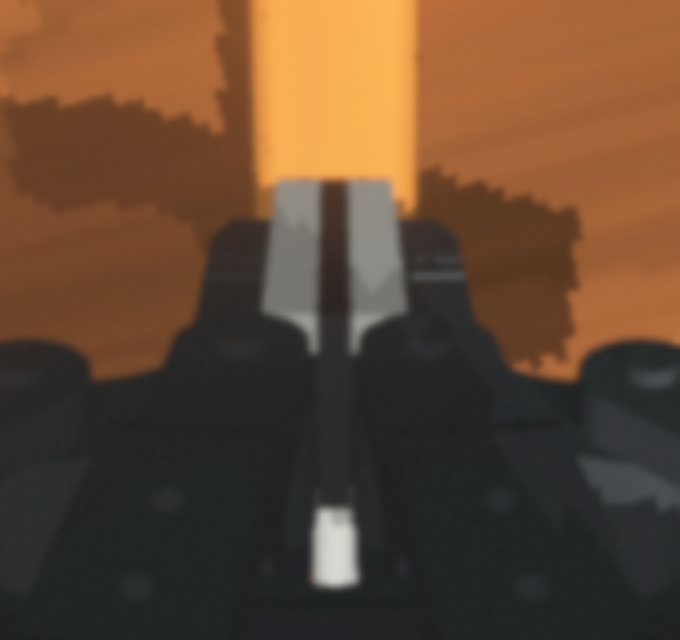

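```bash
python3 -m crank '[0,0,0,0,0,0, 0,0,0,0,0,0, 0,0,0,0,0,0, 0,0,0,0,0,0, 0,0,0,0,0,0, 0,0,0,0,0,0, 0,0,0,0,0,0, 0,0,0,0,0,0, 0,0,0,0,0,0, 0,0,0,0,0,0]' 0 110; python3 - <<'E'
from h import *
p=shot('wrist','w3.png');p=shot('scene','s3.png')
a=cv2.imread('pics/s3.png');cv2.imwrite('pics/s3c.png',cv2.resize(a[90:190,260:380],None,fx=5,fy=5))
E
```

```text
time: 6.55
ee_pos: [0.4208, 0.344, 0.0226]
orientation: [[-0.967, 0.254, 0.0], [0.254, 0.967, 0.001], [-0.0, 0.001, -1.0]]
ft_force: [-0.8, -0.8, -0.3]
gripper_width: 0.999
```

View pics/w3.png

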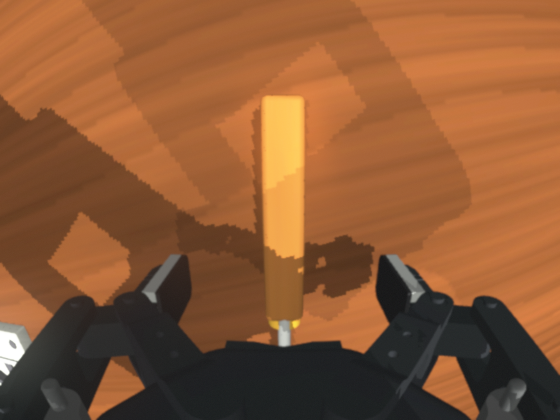

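View pics/s3c.png

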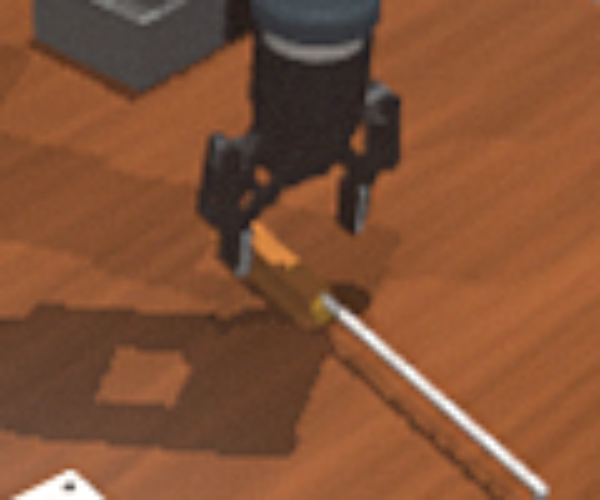

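```bash
python3 - <<'E'
from meas import *
p=shot('wrist');K=p['intrinsics'];d=p['depth']
v,u=np.mgrid[:420,:560];a=np.stack([u-K[0,2],v-K[1,2]],-1);r=np.hypot(a[...,0],a[...,1])+1e-9;k=np.tan(r/K[0,0])*d/r
c=np.stack([a[...,0]*k,-a[...,1]*k,-d],-1);E=p['extrinsics'];W=(c-E[:3,3])@E[:3,:3]
s=robot.sense();T=(W-s['ee_pos'])@np.array(s['orientation'])
for uu in(170,185,385,395):
  for vv in range(250,330,8): print(uu,vv,T[vv,uu],end=' | ')
  print()
m=(abs(T[...,1])>.025)&(abs(T[...,1])<.06)&(abs(T[...,0])<.012)&(r<280)&(T[...,2]<.018)
print('max tool z of fingers',np.percentile(T[...,2][m],[50,90,99,100]))
p=shot('scene');W=cloud(p);T=(W-s['ee_pos'])@np.array(s['orientation'])
m=(abs(T[...,1])>.025)&(abs(T[...,1])<.06)&(abs(T[...,0])<.012)&(T[...,2]<.02)
print('scene',m.sum(),np.percentile(T[...,2][m],[50,90,99,100]))
E
```

```text
170 250 [-0.0096 -0.0694  0.0229] | 170 258 [ 0.0093 -0.049  -0.03  ] | 170 266 [ 0.0099 -0.0459 -0.0391] | 170 274 [ 0.0096 -0.0439 -0.0454] | 170 282 [ 0.0078 -0.0431 -0.0485] | 170 290 [ 0.0042 -0.0437 -0.0482] | 170 298 [ 0.0017 -0.0435 -0.0501] | 170 306 [-0.0015 -0.0438 -0.0508] | 170 314 [-0.0033 -0.0432 -0.0536] | 170 322 [ 0.0159 -0.0301 -0.0849] | 
185 250 [-0.0082 -0.0587  0.0204] | 185 258 [ 0.0083 -0.0431 -0.0272] | 185 266 [ 0.0043 -0.0437 -0.0269] | 185 274 [ 0.0008 -0.0438 -0.0279] | 185 282 [-0.0015 -0.0432 -0.031 ] | 185 290 [-0.0051 -0.0435 -0.0317] | 185 298 [-0.0073 -0.0429 -0.0349] | 185 306 [-0.0121 -0.0438 -0.0339] | 185 314 [-0.0556 -0.0654  0.0226] | 185 322 [-0.0613 -0.0659  0.0214] | 
385 250 [-0.009   0.0603  0.0222] | 385 258 [ 0.0097  0.0423 -0.0303] | 385 266 [ 0.0067  0.0421 -0.032 ] | 385 274 [ 0.0038  0.042  -0.0337] | 385 282 [ 0.0004  0.0422 -0.0346] | 385 290 [-0.0025  0.0421 -0.0363] | 385 298 [-0.0053  0.0419 -0.0382] | 385 306 [-0.009   0.0423 -0.0388] | 385 314 [-0.0121  0.0423 -0.0403] | 385 322 [-0.0625  0.0677  0.0228] | 
395 250 [-0.0093  0.0668  0.0223] | 395 258 [ 0.0096  0.0468 -0.0304] | 395 266 [ 0.0099  0.0439 -0.0389] | 395 274 [ 0.0094  0.0421 -0.0448] | 395 282 [ 0.0071  0.0417 -0.0471] | 395 290 [ 0.0041  0.0418 -0.048 ] | 395 298 [ 0.0009  0.0421 -0.0486] | 395 306 [-0.0014  0.0418 -0.0507] | 395 314 [-0.005   0.0423 -0.0511] | 395 322 [ 0.0156  0.0285 -0.0844] | 
max tool z of fingers [-0.0753 -0.0383 -0.0252 -0.021 ]
scene 607 [-0.1272 -0.0429  0.0189  0.02  ]
```

The measurement explains the miss. Seen in both cameras, the fingertips stand about 29 mm higher than the reported TCP implies: the open tips are at tool z ≈ -0.023, and x/y agree. The fingers shut above the handle and did not move it. I go 26 mm lower, watching the force.

```bash
python3 -m crank '[0,0,0.004,0,0,0, 0,0,0.008,0,0,0, 0,0,0.012,0,0,0, 0,0,0.016,0,0,0, 0,0,0.019,0,0,0, 0,0,0.022,0,0,0, 0,0,0.024,0,0,0, 0,0,0.026,0,0,0, 0,0,0.026,0,0,0, 0,0,0.026,0,0,0]'; python3 - <<'E'
from h import *
p=shot('wrist','w4.png')
E
python3 to.py
```

```text
time: 7.75
ee_pos: [0.4208, 0.3441, -0.0034]
orientation: [[-0.967, 0.254, 0.001], [0.254, 0.967, 0.001], [-0.0, 0.001, -1.0]]
ft_force: [0.5, 0.2, -0.0]
gripper_width: 1.004
t 7.8 pos [ 0.4209  0.3441 -0.0034] f [ 0.17 -0.5   0.03] m [ 0.017 -0.044  0.015] w 1.003 j [ 26.7  24.5 104.1   0.   51.3 -48.6]
```

View pics/w4.png

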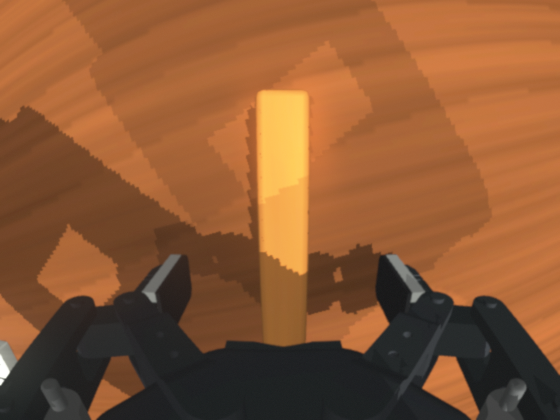

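The handle (258–308 wide) is between the pads. The finger shadows now nearly meet the tips at (190,262) and (378,255), so the tips are low. Closing.

```bash
python3 -m crank '[0,0,0,0,0,0, 0,0,0,0,0,0, 0,0,0,0,0,0, 0,0,0,0,0,0, 0,0,0,0,0,0, 0,0,0,0,0,0, 0,0,0,0,0,0, 0,0,0,0,0,0, 0,0,0,0,0,0, 0,0,0,0,0,0]' 1 110; python3 to.py
```

```text
time: 8.8
ee_pos: [0.4212, 0.3444, -0.003]
orientation: [[-0.967, 0.254, 0.001], [0.254, 0.967, 0.001], [-0.001, 0.002, -1.0]]
ft_force: [-0.8, 0.2, 5.2]
gripper_width: 0.212
t 8.8 pos [ 0.4212  0.3444 -0.003 ] f [-0.81  0.16  5.21] m [0.009 0.205 0.007] w 0.212 j [ 26.7  24.5 104.1   0.   51.3 -48.6]
```

Gripped (opening 0.212). Lifting and checking.

```bash
python3 -m crank '[0,0,-0.005,0,0,0, 0,0,-0.015,0,0,0, 0,0,-0.03,0,0,0, 0,0,-0.045,0,0,0, 0,0,-0.06,0,0,0, 0,0,-0.075,0,0,0, 0,0,-0.09,0,0,0, 0,0,-0.105,0,0,0, 0,0,-0.115,0,0,0, 0,0,-0.115,0,0,0]'; python3 - <<'E'
from ov import *
s=robot.sense();e=s['ee_pos'];print(e)
p=shot('scene');q=shot('top')
rod=(.4212,.3443,-14.7,e[2]+.003)
draw(p,None,'s5.png',(280,60,420,200),4,None,rod);draw(q,None,'t5.png',(40,110,200,310),3,None,rod)
E
python3 to.py .52 .32 .10 120 .577 .286 .0365 80.63
```

```text
time: 9.8
ee_pos: [0.4222, 0.3448, 0.1141]
orientation: [[-0.967, 0.254, 0.004], [0.254, 0.967, 0.003], [-0.003, 0.004, -1.0]]
ft_force: [1.1, -0.8, -1.3]
gripper_width: 0.207
[0.4222 0.3448 0.1141]
t 9.9 pos [0.4209 0.3441 0.112 ] f [-0.35 -0.31 -1.7 ] m [0.036 0.031 0.01 ] w 0.213 j [ 26.7  13.7 102.    0.   64.3 -48.6]
shift [-0.102   0.0018  0.012 ] turn [9.000e-02 1.000e-02 4.529e+01]
shift [-0.1657 -0.0167  0.0755] turn [ 1.000e-01 -3.000e-02  8.466e+01]
```

View pics/s5.png

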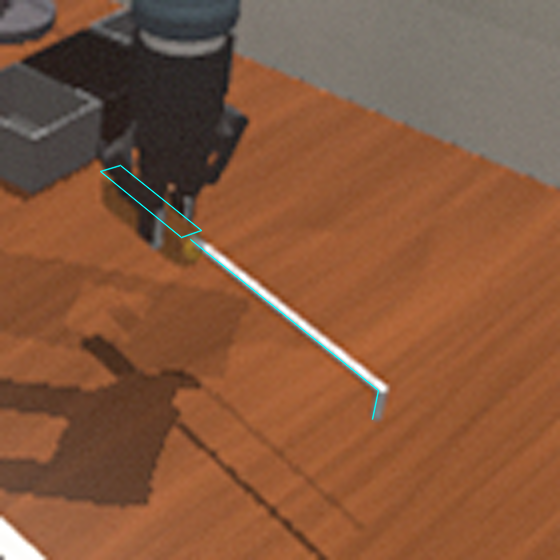

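View pics/t5.png

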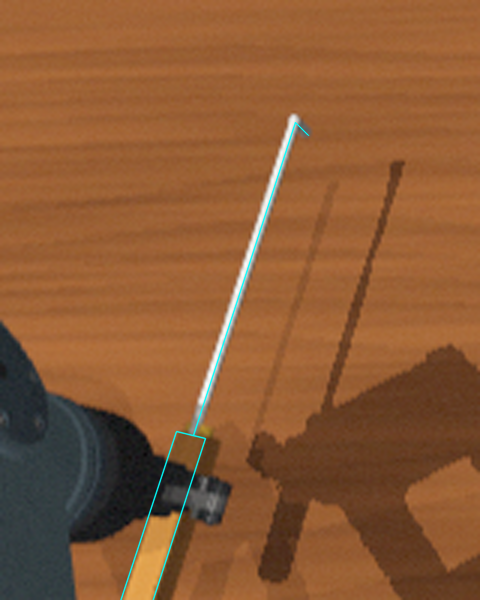

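```bash
python3 -m crank '[-0.02,0,0,0,0,6, -0.04,0,0,0,0,14, -0.06,0,0,0,0,22, -0.08,0,0,0,0,30, -0.1,0,0,0,0,38.5, -0.12,-0.004,0,0,0,47, -0.14,-0.008,0,0,0,55.5, -0.155,-0.012,0.002,0,0,64, -0.166,-0.016,0.003,0,0,72.5, -0.166,-0.017,0.003,0.1,0,81]'; python3 to.py .577 .286 .0365 80.63
```

```text
time: 10.9
ee_pos: [0.5776, 0.2841, 0.1072]
orientation: [[0.107, 0.994, -0.002], [0.994, -0.107, -0.001], [-0.001, -0.002, -1.0]]
ft_force: [-0.1, -0.2, -2.1]
gripper_width: 0.212
t 10.9 pos [0.5776 0.2841 0.1072] f [-0.09 -0.21 -2.06] m [ 0.051 -0.005 -0.02 ] w 0.212 j [15.6 25.6 86.6 -0.  67.9 21.8]
shift [ 0.0019 -0.0007  0.0707] turn [-0.12  0.05  3.21]
```

```bash
python3 -m crank '[0.001,0,0.005,0,0,3.2, 0.002,-0.0007,0.015,-0.1,0,3.2, 0.002,-0.0007,0.027,-0.1,0,3.2, 0.002,-0.0007,0.04,-0.1,0,3.2, 0.002,-0.0007,0.052,-0.1,0,3.2, 0.002,-0.0007,0.062,-0.1,0,3.2, 0.002,-0.0007,0.068,-0.1,0,3.2, 0.002,-0.0007,0.071,-0.1,0,3.2, 0.002,-0.0007,0.071,-0.1,0,3.2, 0.002,-0.0007,0.071,-0.1,0,3.2]'; python3 - <<'E'
from ov import *
s=robot.sense();e=s['ee_pos'];O=np.array(s['orientation']);yw=np.degrees(np.arctan2(-O[1,0],-O[0,0]))
p=shot('scene');q=shot('top')
rod=(e[0],e[1],yw,e[2]+.003);ring=[.513,-.106,.0265];T=bedT(.506,-.0266,-99.37,.0145)
draw(p,T,'s6.png',(200,110,360,270),4,ring,rod);draw(q,T,'t6.png',(150,150,400,300),3,ring,rod)
print(e,yw)
E
python3 to.py .5546 .151 .0365 80.63
```

```text
time: 11.9
ee_pos: [0.5774, 0.2863, 0.0368]
orientation: [[0.163, 0.987, 0.0], [0.987, -0.163, -0.001], [-0.001, 0.001, -1.0]]
ft_force: [-0.5, -0.7, -2.2]
gripper_width: 0.212
[0.5774 0.2863 0.0368] -99.35320905030221
t 12.0 pos [0.5775 0.2863 0.037 ] f [ 0.38  0.42 -2.  ] m [0.001 0.047 0.041] w 0.216 j [15.9 31.  88.1 -0.  60.9 25.2]
shift [-0.1372 -0.0007  0.0005] turn [0.05 0.02 0.01]
```

View pics/s6.png

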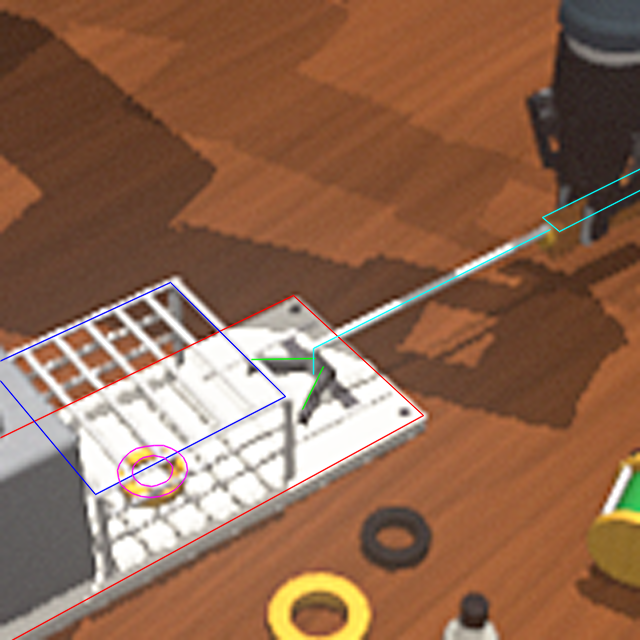

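View pics/t6.png

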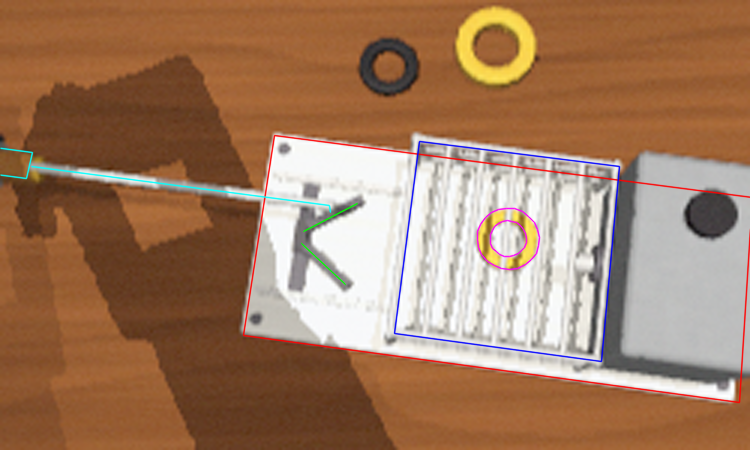

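The rod overlay matches in both views, with the tip just in front of the guard mouth and in line with the ring. Going in above ring height.

```bash
python3 -m crank '[-0.01,0,0,0,0,0, -0.026,0,0,0,0,0, -0.044,0,0,0,0,0, -0.062,0,0,0,0,0, -0.08,0,0,0,0,0, -0.098,-0.0005,0,0,0,0, -0.114,-0.0007,0,0,0,0, -0.128,-0.0007,0,0,0,0, -0.137,-0.0007,0,0,0,0, -0.137,-0.0007,0,0,0,0]'; python3 - <<'E'
from ov import *
s=robot.sense();e=s['ee_pos'];O=np.array(s['orientation']);yw=np.degrees(np.arctan2(-O[1,0],-O[0,0]))
p=shot('scene');q=shot('top')
rod=(e[0],e[1],yw,e[2]+.003);ring=[.513,-.106,.0265]
print(e,yw,e+np.array([.26*np.cos(np.radians(yw)),.26*np.sin(np.radians(yw)),0]))
draw(p,None,'s7.png',(190,170,330,290),5,ring,None);draw(q,None,'t7.png',(260,190,370,290),6,ring,rod)
E
python3 to.py
```

```text
time: 13.0
ee_pos: [0.5545, 0.15, 0.0371]
orientation: [[0.164, 0.986, 0.001], [0.986, -0.164, -0.001], [-0.0, 0.001, -1.0]]
ft_force: [-0.2, 0.2, -1.7]
gripper_width: 0.211
[0.5545 0.15   0.0371] -99.43691341430352 [ 0.5119 -0.1064  0.0371]
t 13.1 pos [0.5548 0.1513 0.0372] f [-0.96 -0.2  -1.99] m [ 0.008 -0.031 -0.03 ] w 0.212 j [ 3.4 23.7 99.1 -0.  57.2 12.8]
```

View pics/s7.png

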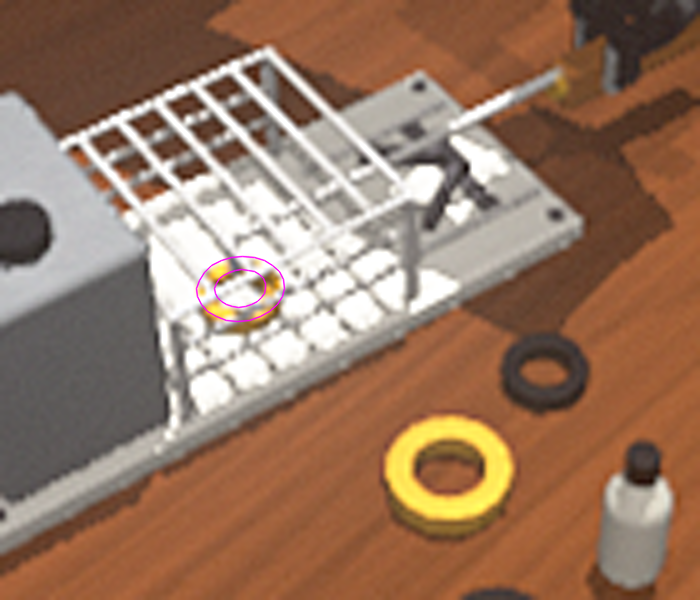

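View pics/t7.png

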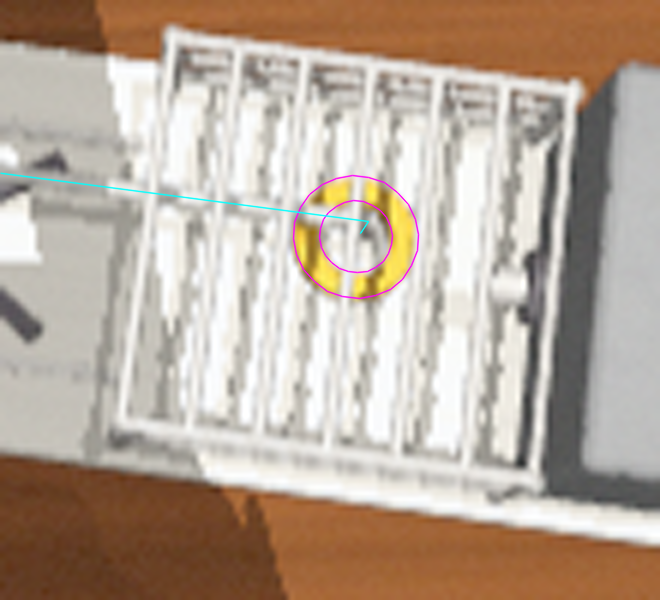

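The projected hook tip (cyan) falls in the middle of the ring's hole. Lowering.

```bash
python3 -m crank '[0,0,0.003,0,0,0, 0,0,0.006,0,0,0, 0,0,0.009,0,0,0, 0,0,0.012,0,0,0, 0,0,0.015,0,0,0, 0,0,0.018,0,0,0, 0,0,0.02,0,0,0, 0,0,0.0215,0,0,0, 0,0,0.0225,0,0,0, 0,0,0.0225,0,0,0]'; python3 to.py
```

```text
time: 14.1
ee_pos: [0.5548, 0.1513, 0.0146]
orientation: [[0.163, 0.987, 0.001], [0.987, -0.163, -0.0], [-0.0, 0.001, -1.0]]
ft_force: [-0.1, -0.9, -2.1]
gripper_width: 0.213
t 14.1 pos [0.5548 0.1513 0.0146] f [-0.13 -0.87 -2.11] m [0.05  0.04  0.017] w 0.213 j [ 3.4 25.8 99.3 -0.  54.8 12.8]
```

No contact while lowering. Drawing the ring out toward the stop (105 mm, while centring by 19 mm).

```bash
python3 -m crank '[0.004,0,0,0,0,0, 0.011,-0.001,0,0,0,0, 0.021,-0.003,0,0,0,0, 0.033,-0.006,0,0,0,0, 0.046,-0.009,0,0,0,0, 0.059,-0.013,0,0,0,0, 0.072,-0.016,0,0,0,0, 0.085,-0.018,0,0,0,0, 0.097,-0.019,0,0,0,0, 0.105,-0.019,0,0,0,0]'; cat > chk.py <<'E'
from ov import *
import sys
s=robot.sense();e=s['ee_pos'];O=np.array(s['orientation']);yw=np.degrees(np.arctan2(-O[1,0],-O[0,0]))
q=shot('top');rod=(e[0],e[1],yw,e[2]+.003)
a=np.radians(-99.37);B=np.array([[np.cos(a),np.sin(a)],[-np.sin(a),np.cos(a)]]);o=np.array([.506,-.0266])
tip=e[:2]+.26*np.array([np.cos(np.radians(yw)),np.sin(np.radians(yw))])
I=q['image'];hsv=cv2.cvtColor(I,cv2.COLOR_RGB2HSV).astype(int);v,u=np.mgrid[:420,:560]
m=(hsv[...,0]>18)&(hsv[...,0]<35)&(hsv[...,1]>100)&(u>230)&(u<345)&(v>200)&(v<275)
c=None
if m.sum()>20:
    (cu,cv_),r=cv2.minEnclosingCircle(np.argwhere(m)[:,::-1].astype(np.float32));c=onz(q,cu+.5,cv_+.5,.0265);print('ring bed',B@(c[:2]-o),r,m.sum())
f=np.mean([robot.sense()['ft_force'] for _ in range(1)],0)
print('t',s['time'],'tip bed',B@(tip-o),'tip z',e[2]+.003-.0145,'f bed x,y',B@f[:2],'fz',f[2],'tq',s['wrist_torque'],'yaw',yw,'w',s['gripper_width'])
if len(sys.argv)>1: draw(q,None,sys.argv[1],(215,180,325,280),6,c,rod)
E
python3 chk.py c1.png
```

```text
time: 15.1
ee_pos: [0.5531, 0.2593, 0.0145]
orientation: [[0.162, 0.987, 0.001], [0.987, -0.162, -0.0], [0.0, 0.001, -1.0]]
ft_force: [-0.5, -0.3, -2.5]
gripper_width: 0.211
ring bed [-0.0167  0.0006] 10.068171501159668 157
t 15.1 tip bed [-0.0298  0.    ] tip z 0.0030211361814740535 f bed x,y [0.0498 0.1678] fz -0.9268821616436063 tq [-0.1162  0.0239  0.0252] yaw -99.33936464504436 w 0.21099323166311135
```

View pics/c1.png

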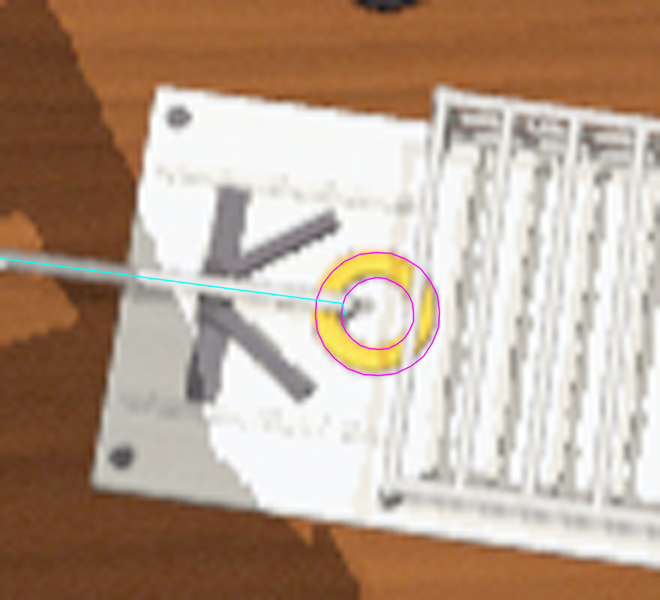

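The ring came along and is at bed (-0.017, 0.001), with the hook in the left of its hole at crop (345,308). I estimate the V's place from the heel before creeping.

```bash
python3 - <<'E'
from ov import *
p=pickle.load(open('top0.pkl','rb'))
a=np.radians(-99.37);B=np.array([[np.cos(a),np.sin(a)],[-np.sin(a),np.cos(a)]]);o=np.array([.506,-.0266])
for n,(u,v) in dict(heel=(251.2,228.7),w1=(215+337/6,180+217/6),w2=(215+310/6,180+390/6)).items(): print(n,B@(onz(p,u,v,.0245)[:2]-o))
E
```

```text
heel [-0.0777 -0.0001]
w1 [-0.0359  0.0354]
w2 [-0.0369 -0.0329]
```

```bash
python3 -m crank '[0.002,0,0,0,0,0, 0.004,0,0,0,0,0, 0.006,0,0,0,0,0, 0.008,0,0,0,0,0, 0.0095,0,0,0,0,0, 0.0105,0,0,0,0,0, 0.0115,0,0,0,0,0, 0.0125,0,0,0,0,0, 0.013,0,0,0,0,0, 0.013,0,0,0,0,0]'; python3 chk.py c2.png
```

```text
time: 16.15
ee_pos: [0.5555, 0.2731, 0.0147]
orientation: [[0.162, 0.987, 0.002], [0.987, -0.162, 0.001], [0.001, 0.002, -1.0]]
ft_force: [0.3, -2.0, -2.3]
gripper_width: 0.208
ring bed [-0.0306 -0.0002] 10.005188941955566 183
t 16.15 tip bed [-0.0437  0.0003] tip z 0.0031848192652165295 f bed x,y [ 1.0982 -0.3456] fz -1.9462129198894835 tq [ 0.0339 -0.0299  0.0185] yaw -99.3248912971755 w 0.20758207577029442
```

View pics/c2.png

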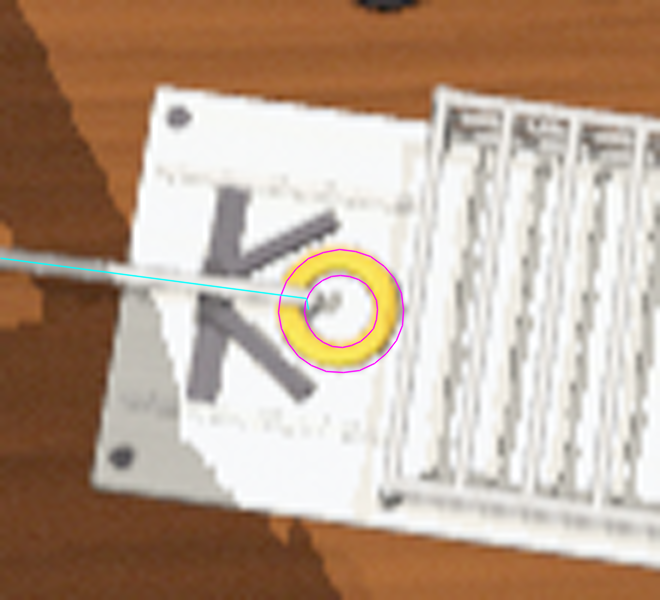

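```bash
python3 -m crank '[0.0003,0,0,0,0,0, 0.0006,0,0,0,0,0, 0.0009,0,0,0,0,0, 0.0012,0,0,0,0,0, 0.0015,0,0,0,0,0, 0.0018,0,0,0,0,0, 0.0021,0,0,0,0,0, 0.0023,0,0,0,0,0, 0.0025,0,0,0,0,0, 0.0025,0,0,0,0,0]'; python3 chk.py
```

```text
time: 17.2
ee_pos: [0.5559, 0.2756, 0.0147]
orientation: [[0.162, 0.987, 0.002], [0.987, -0.162, 0.001], [0.001, 0.002, -1.0]]
ft_force: [-0.3, -1.3, -2.0]
gripper_width: 0.213
ring bed [-0.0337 -0.    ] 10.12432861328125 189
t 17.2 tip bed [-0.0462  0.0003] tip z 0.0032003685318321724 f bed x,y [ 0.2063 -0.3933] fz -1.7830738227413925 tq [-0.0696 -0.0113  0.013 ] yaw -99.32175884136039 w 0.21308386839628463
```

```bash
python3 -m crank '[0.0003,0,0,0,0,0, 0.0006,0,0,0,0,0, 0.0009,0,0,0,0,0, 0.0012,0,0,0,0,0, 0.0015,0,0,0,0,0, 0.0018,0,0,0,0,0, 0.0021,0,0,0,0,0, 0.0024,0,0,0,0,0, 0.0026,0,0,0,0,0, 0.0026,0,0,0,0,0]'; python3 chk.py
```

```text
time: 18.25
ee_pos: [0.5563, 0.2782, 0.0147]
orientation: [[0.162, 0.987, 0.002], [0.987, -0.162, 0.001], [0.001, 0.002, -1.0]]
ft_force: [-0.5, -0.9, -2.8]
gripper_width: 0.214
ring bed [-0.0361  0.0007] 10.368509292602539 193
t 18.25 tip bed [-0.0489  0.0003] tip z 0.003192858846558023 f bed x,y [ 0.8109 -0.8659] fz -2.494448121059633 tq [-0.0457  0.0626  0.0264] yaw -99.32067537586074 w 0.2143085913300745
```

```bash
python3 -m crank '[0.0003,0,0,0,0,0, 0.0006,0,0,0,0,0, 0.0009,0,0,0,0,0, 0.0012,0,0,0,0,0, 0.0015,0,0,0,0,0, 0.0018,0,0,0,0,0, 0.0021,0,0,0,0,0, 0.0024,0,0,0,0,0, 0.0026,0,0,0,0,0, 0.0026,0,0,0,0,0]'; python3 chk.py
```

```text
time: 19.3
ee_pos: [0.5565, 0.2801, 0.0144]
orientation: [[0.162, 0.987, 0.001], [0.987, -0.162, -0.0], [0.0, 0.001, -1.0]]
ft_force: [-0.9, -5.9, -2.4]
gripper_width: 0.21
ring bed [-0.0384 -0.    ] 10.35246753692627 197
t 19.3 tip bed [-0.0509  0.0001] tip z 0.002941984850298592 f bed x,y [5.8245 0.8942] fz -2.558932731996059 tq [-0.7368  0.0492  0.0333] yaw -99.32219184614624 w 0.21044528251201872
```

Firm resistance now (5.8 N). Holding a steady pull and checking the seat.

```bash
python3 -m crank '[0.0007,0,0,0,0,0, 0.0008,0,0,0,0,0, 0.0009,0,0,0,0,0, 0.001,0,0,0,0,0, 0.001,0,0,0,0,0, 0.001,0,0,0,0,0, 0.001,0,0,0,0,0, 0.001,0,0,0,0,0, 0.001,0,0,0,0,0, 0.001,0,0,0,0,0]'; python3 chk.py c3.png
```

```text
time: 20.35
ee_pos: [0.5564, 0.2802, 0.0141]
orientation: [[0.162, 0.987, 0.0], [0.987, -0.162, -0.001], [-0.001, 0.0, -1.0]]
ft_force: [-0.6, -5.3, -2.2]
gripper_width: 0.208
ring bed [-0.0384 -0.0002] 10.308812141418457 198
t 20.35 tip bed [-0.0509  0.    ] tip z 0.002649720019741777 f bed x,y [6.3074 1.0684] fz -2.102858355452337 tq [-0.8844  0.0986  0.0703] yaw -99.32235052057656 w 0.20835709437970162
```

View pics/c3.png

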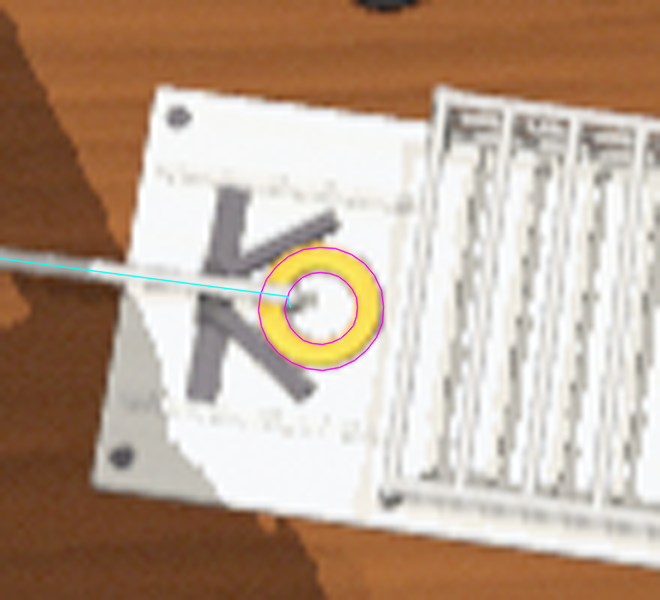

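Both walls touch (crop about (300,248) and (270,345)), and the ring did not move under about 6 N. One firmer pull of about 9 N confirms it is home.

```bash
python3 -m crank '[0.0009,0,0,0,0,0, 0.001,0,-0.0002,0,0,0, 0.0012,0,-0.0003,0,0,0, 0.0013,0,-0.0004,0,0,0, 0.0014,0,-0.0004,0,0,0, 0.0014,0,-0.0004,0,0,0, 0.0014,0,-0.0004,0,0,0, 0.0014,0,-0.0004,0,0,0, 0.0014,0,-0.0004,0,0,0, 0.0014,0,-0.0004,0,0,0]'; python3 chk.py
```

```text
time: 21.4
ee_pos: [0.5563, 0.2803, 0.014]
orientation: [[0.162, 0.987, -0.001], [0.987, -0.162, -0.003], [-0.004, -0.001, -1.0]]
ft_force: [-0.6, -6.6, -2.4]
gripper_width: 0.211
ring bed [-0.0384 -0.    ] 10.35246753692627 198
t 21.4 tip bed [-0.051  -0.0001] tip z 0.002548975781069803 f bed x,y [7.8779 0.9772] fz -3.4006940268998282 tq [-1.0359  0.0384  0.0948] yaw -99.31446914966084 w 0.21148657482958613
```

Home: 7.9 N with under 0.1 mm of motion. Backing the hook to the middle of the hole, then lifting straight up.

```bash
python3 -m crank '[-0.0005,0,0,0,0,0, -0.001,0,0,0,0,0, -0.002,0,0,0,0,0, -0.0032,0,0,0,0,0, -0.0045,0,0,0,0,0, -0.006,0,0,0,0,0, -0.0075,0,0,0,0,0, -0.009,0,0,0,0,0, -0.01,0,0,0,0,0, -0.01,0,0,0,0,0]'; python3 chk.py c4.png; python3 to.py
```

```text
time: 22.45
ee_pos: [0.5546, 0.2703, 0.0141]
orientation: [[0.162, 0.987, -0.001], [0.987, -0.162, -0.003], [-0.004, -0.001, -1.0]]
ft_force: [0.4, 0.5, -2.4]
gripper_width: 0.21
ring bed [-0.0384 -0.0002] 10.308812141418457 196
t 22.45 tip bed [-0.0408 -0.0002] tip z 0.0025825481461618453 f bed x,y [0.2726 0.4563] fz -2.030426596546538 tq [ 0.086  -0.0176  0.0123] yaw -99.3281121692042 w 0.20952079378875965
t 22.5 pos [0.5546 0.2704 0.0141] f [ 0.41 -0.34 -2.03] m [ 0.023 -0.015 -0.073] w 0.211 j [15.1 30.2 92.6 -0.2 57.3 24.5]
```

View pics/c4.png

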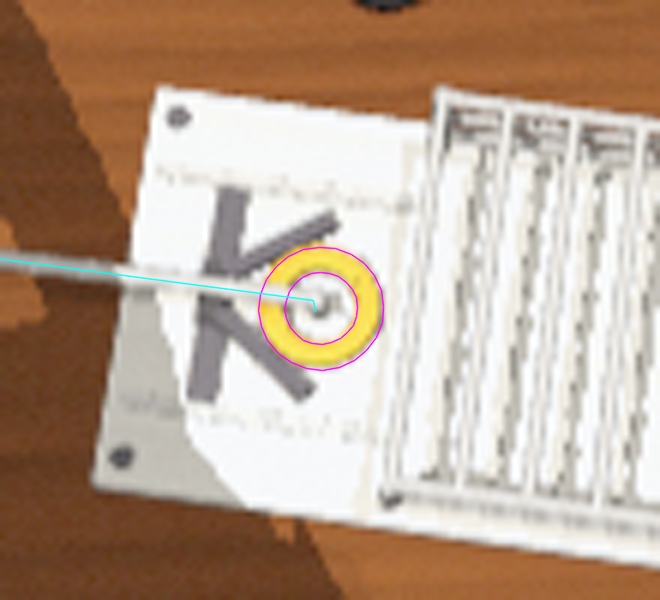

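The hook is free at the hole's centre (crop (320,305)), with zero force and the ring unmoved. Lifting.

```bash
python3 -m crank '[0,0,-0.003,0,0,0, 0,0,-0.008,0,0,0, 0,0,-0.015,0,0,0, 0,0,-0.025,0,0,0, 0,0,-0.037,0,0,0, 0,0,-0.05,0,0,0, 0,0,-0.064,0,0,0, 0,0,-0.078,0,0,0, 0,0,-0.09,0,0,0, 0,0,-0.1,0,0,0]'; python3 chk.py c5.png; python3 to.py .48 .36 .11 165 .421 .344 .11 165.3
```

```text
time: 23.5
ee_pos: [0.5551, 0.2708, 0.1156]
orientation: [[0.162, 0.987, -0.0], [0.987, -0.162, -0.003], [-0.003, 0.0, -1.0]]
ft_force: [-0.0, 0.3, -2.4]
gripper_width: 0.211
ring bed [-0.0387 -0.0003] 10.362874031066895 197
t 23.5 tip bed [-0.0414  0.0002] tip z 0.10409799661138969 f bed x,y [-0.1571  1.1931] fz -0.39223584474556744 tq [ 0.0936  0.0613 -0.0191] yaw -99.32349056022154 w 0.21104467085276044
t 23.55 pos [0.556  0.2711 0.1172] f [ 1.2  -0.04 -0.39] m [ 0.04  -0.015  0.019] w 0.214 j [15.1 22.  90.4 -0.2 67.5 24.5]
shift [ 0.0754 -0.0894  0.0068] turn [ 3.000e-02  2.000e-01 -8.432e+01]
shift [ 0.0501 -0.1451  0.0068] turn [ 3.000e-02  2.000e-01 -8.462e+01]
```

View pics/c5.png

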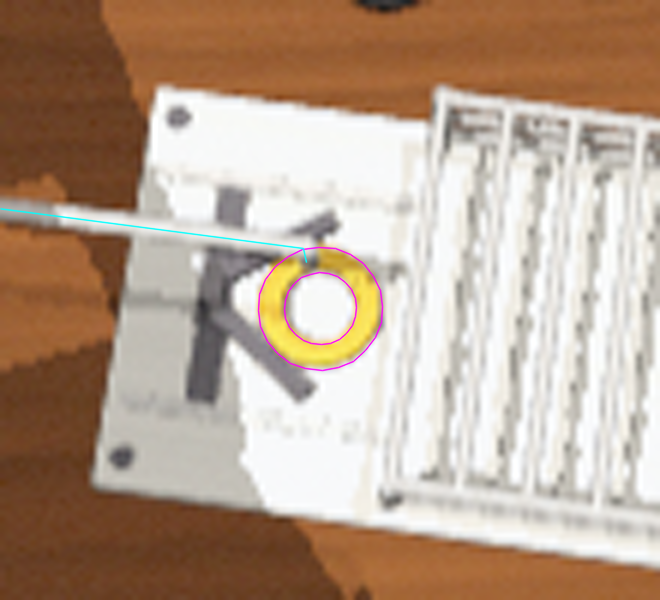

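The ring is still in the V. Taking the rod back to its original place, clear of the winder.

```bash
python3 -m crank '[0.012,-0.006,0,0,0,-6, 0.024,-0.018,0,0,0,-14, 0.034,-0.034,0,0,0,-22, 0.042,-0.05,0,0,0,-30, 0.048,-0.068,0,0,0,-38.5, 0.052,-0.086,0,0,0,-47, 0.052,-0.104,0.002,0,0,-55.5, 0.051,-0.122,0.004,0,0,-64, 0.05,-0.136,0.006,0,0.1,-72.5, 0.05,-0.145,0.007,0,0.2,-81]'; python3 to.py .421 .344 -.002 165.3
```

```text
time: 24.55
ee_pos: [0.4194, 0.3438, 0.1092]
orientation: [[-0.951, 0.308, -0.001], [0.308, 0.951, -0.0], [0.001, -0.001, -1.0]]
ft_force: [0.2, 0.4, -2.2]
gripper_width: 0.206
t 24.55 pos [0.4194 0.3438 0.1092] f [ 0.19  0.39 -2.16] m [0.049 0.036 0.054] w 0.206 j [ 26.8  13.8 102.2   0.   64.1 -45.3]
shift [-0.0015  0.0007  0.1112] turn [-0.03 -0.06 -3.24]
```

```bash
python3 -m crank '[-0.0015,0.0007,0.008,0,0,-3.2, -0.0015,0.0007,0.022,0,0,-3.2, -0.0015,0.0007,0.038,0,0,-3.2, -0.0015,0.0007,0.055,0,0,-3.2, -0.0015,0.0007,0.072,0,0,-3.2, -0.0015,0.0007,0.086,0,0,-3.2, -0.0015,0.0007,0.097,0,0,-3.2, -0.0015,0.0007,0.104,0,0,-3.2, -0.0015,0.0007,0.108,0,0,-3.2, -0.0015,0.0007,0.1085,0,0,-3.2]'; python3 to.py; python3 -m crank '[0,0,0.0005,0,0,0, 0,0,0.001,0,0,0, 0,0,0.0015,0,0,0, 0,0,0.002,0,0,0, 0,0,0.0025,0,0,0, 0,0,0.003,0,0,0, 0,0,0.0035,0,0,0, 0,0,0.0035,0,0,0, 0,0,0.0035,0,0,0, 0,0,0.0035,0,0,0]'; python3 to.py
```

```text
time: 25.55
ee_pos: [0.4209, 0.3439, 0.0004]
orientation: [[-0.967, 0.255, -0.001], [0.255, 0.967, -0.0], [0.001, -0.001, -1.0]]
ft_force: [-0.1, -0.5, -2.1]
gripper_width: 0.209
t 25.55 pos [4.209e-01 3.439e-01 4.000e-04] f [-0.06 -0.49 -2.11] m [-0.007  0.047 -0.02 ] w 0.209 j [ 26.7  24.2 104.    0.   51.9 -48.5]
time: 26.55
ee_pos: [0.421, 0.344, -0.0029]
orientation: [[-0.967, 0.255, -0.001], [0.255, 0.967, -0.0], [0.001, -0.001, -1.0]]
ft_force: [-0.7, 0.0, 0.8]
gripper_width: 0.21
t 26.55 pos [ 0.421   0.344  -0.0029] f [-0.74  0.02  0.79] m [-0.07   0.069  0.036] w 0.21 j [ 26.7  24.5 104.    0.   51.5 -48.5]
```

The bench now carries the rod. Releasing, then rising.

```bash
python3 -m crank '[0,0,0,0,0,0, 0,0,0,0,0,0, 0,0,0,0,0,0, 0,0,0,0,0,0, 0,0,0,0,0,0, 0,0,0,0,0,0, 0,0,0,0,0,0, 0,0,0,0,0,0, 0,0,0,0,0,0, 0,0,0,0,0,0]' 0; python3 to.py;  python3 -m crank '[0,0,-0.004,0,0,0, 0,0,-0.012,0,0,0, 0,0,-0.022,0,0,0, 0,0,-0.034,0,0,0, 0,0,-0.048,0,0,0, 0,0,-0.064,0,0,0, 0,0,-0.08,0,0,0, 0,0,-0.096,0,0,0, 0,0,-0.11,0,0,0, 0,0,-0.12,0,0,0]' 0; python3 chk.py c6.png; python3 - <<'E'
from h import *
shot('top','t9.png');shot('scene','s9.png')
E
```

```text
time: 27.55
ee_pos: [0.421, 0.344, -0.0029]
orientation: [[-0.967, 0.254, -0.001], [0.254, 0.967, -0.0], [0.001, -0.001, -1.0]]
ft_force: [-0.1, 0.2, -0.3]
gripper_width: 1.001
t 27.55 pos [ 0.421   0.344  -0.0029] f [-0.09  0.15 -0.27] m [ 0.042  0.006 -0.016] w 1.001 j [ 26.7  24.5 104.    0.   51.5 -48.5]
time: 28.55
ee_pos: [0.4217, 0.3444, 0.1191]
orientation: [[-0.967, 0.255, 0.001], [0.255, 0.967, 0.001], [-0.0, 0.001, -1.0]]
ft_force: [1.0, 0.1, -0.5]
gripper_width: 1.003
ring bed [-0.0384 -0.    ] 10.35246753692627 214
t 28.55 tip bed [-0.3279  0.1153] tip z 0.10761699809773259 f bed x,y [-0.7255  2.1345] fz 1.6585417282515724 tq [-0.0232 -0.061   0.0227] yaw -14.745760080142485 w 1.0032950158352323
```

View pics/t9.png

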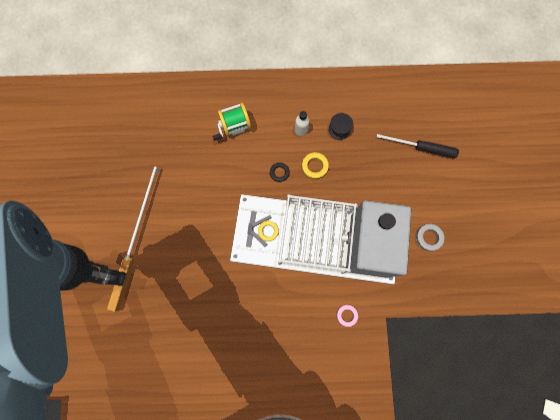

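View pics/s9.png

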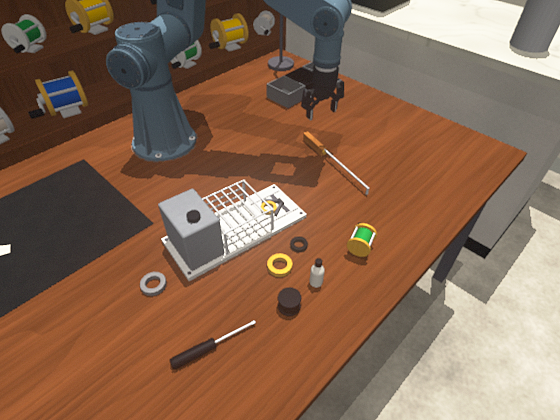

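View pics/c6.png

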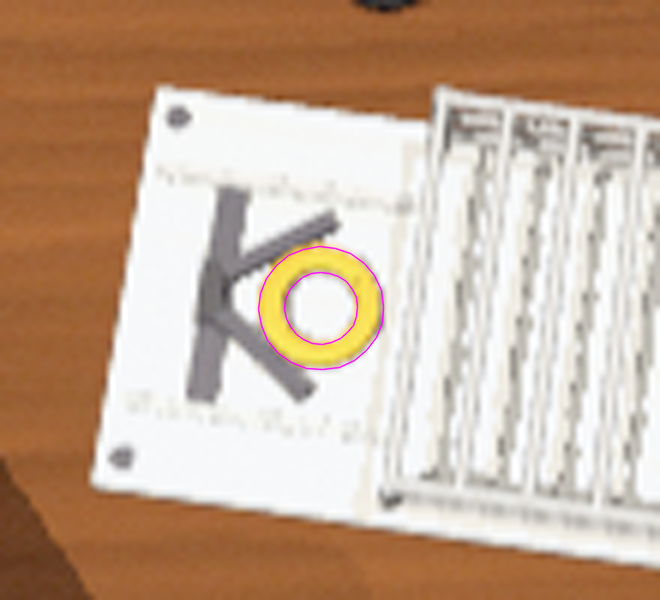

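The ring at (268,231) sits against both walls. The rod lies at (155,168)–(112,308), its original place. The gripper is clear, and the reel, oil, spool, driver and spare rings have not moved.

```bash
python3 -c "
from station import robot
print(robot.sign_off())"
```

```text
the job is handed in; nothing more can be done
None
```

The job is handed in at about 28.7 s of the 64 s allowed. The ring is home in the V stop, and the rod is back in its original place on the bench.

- **Ring:** I hooked the small yellow ring under the guard and drew it into the V. It stopped at bed x ≈ -38 mm on the axis.
- **Pull:** I read 5.8, 6.3 and 7.9 N at the ends of three 1 s pulls. It gave less than 0.1 mm over the last two. Force was read only at the end of each move, so the figures between readings are not recorded; the highest reading was 7.9 N.
- **Unhooking:** I backed the hook to the middle of the hole and lifted it straight out. The last picture puts the ring within 0.1 mm of where it was seated, touching both walls. The other things on the bench look unmoved.

**First grasp failed:** the gripper shut just above the handle without moving the rod. The cameras showed the fingertips about 29 mm higher than the reported tool position and the stated finger overhang imply, though sideways they agreed. I went 26 mm lower and the second grasp held.

**Camera estimates:** the top camera put the ring centre about 12.5 mm from the computed hook centre under pull, where 10 mm was expected. Judging by the heel, the ring should have seated at about -36 mm. Both differences are close to the calibration error, and I relied on the force and the picture for the seat.

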